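# Lock the catch cup under the frit mill

### The arm

A 7-joint arm with a two-finger parallel gripper is mounted at the origin on the work surface. World frame = base frame: x ahead of the robot, y to its left, z up, the work surface at z = 0. Lengths are in m, angles in degrees, forces in N, time in s.
With the tool pointing down it reaches from about 0.425 to 0.875 m from the base axis. Payload 4.7 kg.
Tool frame: the origin (TCP) lies between the finger pads; the fingertips stand 19 mm ahead of it and the grasp point (between the pads) is the TCP; x points along the fingers, z is the direction in which the jaws open and shut, and the axes are right-handed (so a half turn about x gives the same grasp; the last joint's range is limited). The gripper opens to 87 mm and grips with 3 to 60 N. Pads are 19 mm wide; open, the fingers measure 117 mm over their backs; the gripper's body (75 mm by 190 mm) begins 51 mm behind the grasp point.
Start: joints at [-64.28, 18.392, -4.016, 83.108, 1.295, 78.541, -3.26], TCP at [0.274, 0.59, 0.242] pointing down, gripper open.
Joint ranges: [-163.93, 163.93], [-17.29, 119.83], [-79.2, 71.16], [3.27, 140.29], [-89.18, 269.18], [5.43, 117.66], [-154.24, 154.24]. Speed limits (degrees/s): [147.25, 147.25, 180, 180, 180, 180, 180].

### API

Orientations are given as [roll, pitch, yaw] about the fixed x, y, z axes, in that order (R = Rz(yaw) Ry(pitch) Rx(roll)).
In Python, from cell import monitor, read_camera, camera_model, env, regions_of gives the robot as it stands. The module is installed in compiled form; this text tells all that it offers.
- The arm moves only by the tool step_arm, never from a script. Its argument "deltas" is a list of rows, each a list of 5 numbers: the gripper's target within -1 to 1 (fully open at 1, half-way at 0, shut at -1), then the shift along the tool's x, y, z in m, then the turn about the tool's x in degrees. A call has 1 to 12 rows; each row is the pose to reach, as a shift and turn from the pose commanded when the call began, along the tool's axes at that moment; what a row does not reach only later rows make up. A row lasts 1/8 s, in which the tool goes at most 62.5 mm and 10.7 degrees, less where a joint would pass 70% of its speed; a pose out of reach is approached as far as the arm can. A call with a gripper value outside its range is refused whole. The fingers move at their own pace and stop on an object; "newtons" is the grip in N (left out, the last holds). Time passes only in rows, so rows that repeat a pose let the fingers close. It gives the time, the measured TCP pose, the force and the opening at its end, in the units of the state.
- monitor.get_obs(): the state, without advancing time (a new reading comes with each control period).
- read_camera(name): name is "scene" or "top" or "wrist"; returns (picture, depth): 420x560x3 uint8, red, green, blue; 420x560 float32, m along the optical axis (not along the pixel's ray), 0 where there is no reading.
- camera_model(name): a dict with "fx", "fy", "cx", "cy" (pixels), "k1" (the pictures are not rectified: a ray, as slopes to the right and down, at radius r is drawn at 1 + k1 r^2 times it, then the intrinsics apply), "xyz" and "attitude" of the camera in the world. Camera axes: x right, y down, z forward; pixel columns grow to the right and rows downward; lengths in m; the calibration is good to about 2 mm. A picture is of the moment at which its call begins: read the wrist's pose just before it. camera_model takes no time and is no camera call; for the wrist camera it gives the pose at the moment of the call.
- env.sign_off(): hands the job in, once; it reports no verdict.
Trained networks look in the newest picture that a camera, given by its name, has taken for a name from the list of things; names that differ only in an ending like _2 or _b are one class to them, and where a whole thing is asked for, a point or a joint stands for the part that bears it (a point fixed in the world has none). Each returns a list of dicts, best first, with "p" (0 to 1); they miss things now and then, are a little off and sometimes report something else, mostly with a low value. They report only what shows in the picture. A call takes as long as a camera call.
- regions_of(camera, thing): "pixels" (420x560 bool, what is visible of it) and "pixel" ([column, row] in pixels, amid what is visible of it).
The state is a dict: "time_s": time; "qpos": joint angles; "joint_velocities": joint speeds; "effort": joint torques, N m; "tool_pos": TCP position; "tool_rot": TCP orientation; "force": force on the tool from outside, world axes, zero at the start; "wrist_torque": the same for the moment, N m; "grip_width": finger opening in m.
Only numpy, scipy, OpenCV 4.12 (cv2) and the standard library are available. Lean on these libraries where they do the work, as an engineer would, in place of code of your own. Each camera call takes 0.05 s, during which the arm holds its last target. There are 200 camera calls.

### The job

Take the handled steel catch cup from the bench and fit it up into the outlet of the glass-frit mill: push it in against the spring plate with the handle at the narrow tab, twist it clockwise (seen from above) until it stops under the wide tab and let it drop back so that its lugs lock. Feel your way and do not force it (a push of 15 N at the handle is already more than it needs), let go of it at the end and leave everything else on the bench where it is.

Things in the scene. Friction and masses are not known exactly. Their poses are not given: they have to be found in the camera images.
- cup: Steel catch cup with a bar handle, about 0.2 kg, upright on the bench. Open round cup, outside diameter 60 mm, 60 mm tall. Origin: centre of its underside; z up. Its handle points along its -x: a steel neck, then a black flat-sided grip 16 mm wide (y), 24 mm tall, from 60 to 165 mm off the cup's axis, centre line 30 mm above the underside.
- cup_grip (a point): Point on the centre line of the black grip, 108 mm from the cup's axis towards its -x, 30 mm above the cup's underside. Axes as the cup's. The grip is best taken from above across its 16 mm width, firmly (100 to 120 N): pushing up makes the cup want to droop in the fingers.
- cup_rim (a point): Centre of the cup's open top, 60 mm above its underside. Three equal lugs stand out just below the rim at 60, 180 and 300 degrees about the cup's z (from its +x): 14 mm wide, 6 mm thick, undersides 10 mm below the rim, reaching to radius 40 mm.
- mill: Bench frit mill, fixed. Origin on the bench exactly under the vertical axis of its outlet; x runs from the outlet to the column (radius 18 mm, 356 mm tall, 120 mm along +x), z up. Base plate 18 mm thick, -60 to 150 mm in x, +-65 mm in y. The head is a housing on the axis, radius 48 mm, open below, 166 mm tall, hand-clamped on the column: its height is not reported.
- mouth (a point): Lowest place where the lower edge of the outlet's mouth can be: on the axis, 132 mm above the bench, axes as the mill's. The true edge is 0 to 30 mm higher, by the clamp. Bore radius 32 mm; three openings 40 degrees wide, out to radius 42 mm, let the lugs up when the cup's yaw is about +50 degrees (counter-clockwise from above) from the mill's.
- narrow_tab (a point): Narrow radial tab (4 mm wide, 18 mm long) on the collar: the handle is under it when the lugs fit the openings. Reported as if the collar sat at the lowest height and at 50 degrees (handle's yaw from the mill's); the collar is really up to 30 mm higher and turned up to 5 degrees either way. Clockwise of each opening: a ledge (top 8 mm above the mouth's edge), a pocket (floor at 4 mm), an end stop.
- wide_tab (a point): Wide radial tab (14 mm) on the collar at the mill's -x: the handle is under it when locked. Same caveat: really up to 30 mm higher and, with the whole collar, up to 5 degrees to either side. Counted from the true collar, the lugs are over the pockets within 3.5 degrees, the end stop is 3.5 degrees clockwise past the tab, and the lugs drop 4 mm into the pockets when no longer pushed up.
- plate (a joint): Spring plate (rubber disc, radius 29 mm) in the outlet, raised by the cup's rim. 0 m at rest (underside 10 mm above the mouth's edge), 0.004 with the lugs in the pockets, 0.008 on the ledges, 0.011 at its hard stop: twist between 0.008 and 0.011. Presses down with about 1.3 N at rest, 2.8 N at the stop.
- tumbler: Glass tumbler, 68 mm across, 85 mm tall, loose on the bench; origin under its middle. Leave it where it is.
- fritjar: Amber glass jar with steel cap, 64 mm across, 85 mm tall, loose on the bench; origin under its middle. Leave it where it is.
- tweezers: Steel tweezers, 150 mm long, 11 mm tall, along its x, loose on the bench; origin under its middle. Leave it where it is.
- paddle: Black paddle with wooden handle, 200 mm long, 14 mm tall, along its x, loose on the bench; origin under its middle. Leave it where it is.
- caliper: Steel caliper, 160 mm long, 8 mm tall, along its x, loose on the bench; origin under its middle. Leave it where it is.
- pencil: Pencil, 180 mm long, 7 mm tall, along its x, loose on the bench; origin under its middle. Leave it where it is.

How it is judged (in metres and radians):
On the way:
1. the cup is pushed up into the outlet, handle near the narrow tab, spring plate raised over 6.5 mm (value of joint plate above 0.0065 m and angle between the x axis of cup and the x axis of mill, either way round above 0.55 rad and horizontal distance between cup and mouth below 0.008 m), for 0.1 s.
At the end, for the whole second after the job is handed in: The cup hangs at rest in the mill's outlet, its handle towards the mill's front within 10 degrees (under the wide tab), upright within 6 degrees, centred within 5 mm, its lugs dropped into the pockets (spring plate raised 2.5 to 6 mm), and it has been let go (value of joint plate between 0.0025 and 0.006 m and angle between the x axis of cup and the x axis of mill, either way round below 0.18 rad and horizontal distance between cup and mouth below 0.005 m and angle between cup's own z axis and vertical below 0.1 rad and linear speed of cup below 0.02 m/s and height (world z) of cup above 0.07 m); the robot touches nothing.
It fails at once if cup and mill pressed together with more than 60 N (contact force between cup and mill above 60 N).
It fails at once if a bystander shifted by more than 20 mm (distance of any of tumbler, fritjar, tweezers, paddle, pencil, caliper from where it was at the start of the episode above 0.02 m).
It also fails if it takes over 72 s, if anything falls off the work surface, if the arm or the gripper's body presses on something with over 40 N, if the wrist force passes 120 N, or if a joint passes its speed limit or range.

## Working session

There is one attempt and no reset: what is moved stays moved. The work goes in short steps, Python scripts to look and compute and a tool call to move; the robot and the scene stay as the last step left them, time stands still between calls to the robot, and variables do not carry over. Pictures are saved under pics/ and viewed, about 8 in all and at most 12, crops included, and the job is handed in when it is done.

Besides the shell and the picture viewer there is one more tool, called as name([rows], argument=value, ...), one row to a line, values as JSON. step_arm: Moves the arm, as the interface text tells. Its arguments: {"type":"object","properties":{"deltas":{"type":"array"},"newtons":{"type":"number"}},"required":["deltas"]}

```bash
mkdir -p pics
cat > h.py <<'E'
import numpy as np, cv2
from scipy.spatial.transform import Rotation as R
from cell import monitor, read_camera, camera_model, env, regions_of
def rot(a): return R.from_euler('xyz',a,degrees=True).as_matrix()
def cloud(m,depth,mask):
    v,u=np.nonzero(mask&(depth>0)); z=depth[v,u]
    K=np.array([[m['fx'],0,m['cx']],[0,m['fy'],m['cy']],[0,0,1.]])
    xy=cv2.undistortPoints(np.c_[u,v].astype(np.float64)[:,None],K,np.array([m['k1'],0,0,0,0.]))[:,0]
    P=np.c_[xy*z[:,None],z]
    return P@rot(m['attitude']).T+np.array(m['xyz'])
def save(name,img): cv2.imwrite('pics/'+name,img[:,:,::-1])
E
python3 - <<'E'
from h import *
print(monitor.get_obs())
for c in('top','scene'):
    m=camera_model(c);print(m)
    im,d=read_camera(c);save(c+'.png',im)
    for t in('cup','mill','tumbler','fritjar','tweezers','paddle','caliper','pencil'):
        for r in regions_of(c,t)[:2]:
            P=cloud(m,d,r['pixels'])
            print(c,t,round(r['p'],2),np.round(r['pixel']),r['pixels'].sum(),np.round(np.median(P,0),3),np.round(np.percentile(P,[2,98],axis=0),3).tolist() if len(P) else '')
E
```

```text
{'time_s': 0.0, 'qpos': array([-64.27891016,  18.4393892 ,  -4.01645628,  83.17541252,
         1.29404593,  78.53949776,  -3.25821496]), 'joint_velocities': array([-0.00314779, -0.00093008, -0.0135968 , -0.01291291, -0.02484433,
        0.07416507, -0.02118215]), 'effort': array([-3.00619658e-04, -4.91292787e+01, -4.04091440e-01, -3.12537181e+01,
       -6.39034552e-02,  4.36263601e-02,  1.81411397e-04]), 'tool_pos': array([0.27362245, 0.58903431, 0.24045338]), 'tool_rot': array([-177.64714683,   89.89080164, -112.55600354]), 'force': array([ 0.59135549,  0.59314229, -0.79522258]), 'wrist_torque': array([-0.01831794, -0.0183721 , -0.00513734]), 'grip_width': 0.08675706783377521}
{'fx': 391.8307574761821, 'fy': 391.8307574761821, 'cx': 277.9495256396457, 'cy': 210.70777517726694, 'k1': -0.07352989544953899, 'xyz': array([ 0.4790343 , -0.03378462,  1.37124156]), 'attitude': array([-176.87555994,    1.65062003,  -90.55780713])}
top cup 0.66 [213. 209.] 493 [0.564 0.228 0.038] [[0.43, 0.193, -0.0], [0.604, 0.27, 0.062]]
top mill 0.97 [303. 171.] 2660 [ 0.664 -0.078  0.185] [[0.565, -0.1
[... 1035 characters left out ...]
 [ 0.667 -0.1    0.157] [[0.574, -0.149, 0.014], [0.764, -0.031, 0.353]]
scene tumbler 0.57 [339. 231.] 636 [0.688 0.091 0.059] [[0.655, 0.06, 0.002], [0.718, 0.132, 0.088]]
scene fritjar 0.75 [376. 157.] 484 [0.537 0.441 0.059] [[0.453, 0.426, 0.002], [0.558, 0.535, 0.09]]
scene tweezers 0.48 [234. 233.] 66 [ 0.458 -0.117  0.009] [[0.431, -0.126, -0.001], [0.489, -0.106, 0.014]]
scene paddle 0.76 [180. 254.] 659 [ 0.417 -0.299  0.01 ] [[0.379, -0.354, 0.002], [0.434, -0.17, 0.018]]
scene caliper 0.69 [146. 335.] 502 [ 0.581 -0.49   0.006] [[0.488, -0.513, -0.001], [0.646, -0.465, 0.012]]
scene pencil 0.47 [186. 298.] 212 [ 0.555 -0.368  0.008] [[0.52, -0.437, 0.001], [0.594, -0.293, 0.012]]
```

View pics/top.png

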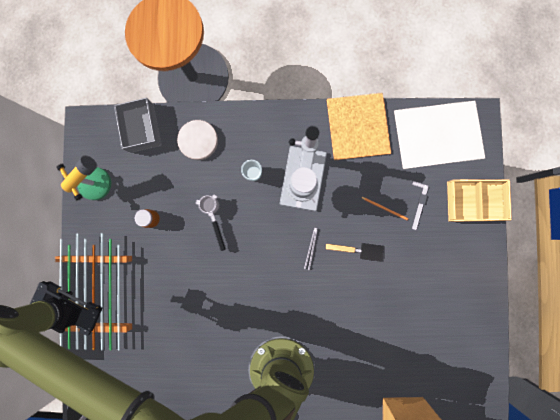

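View pics/scene.png

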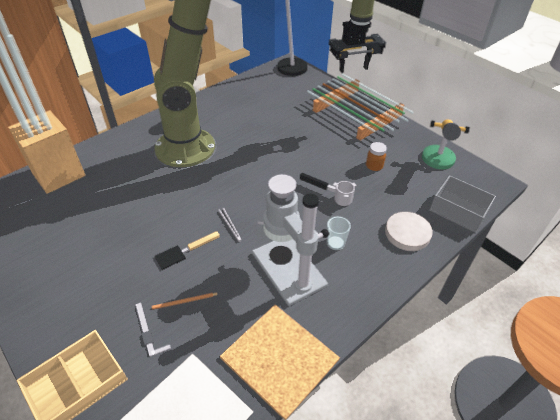

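Top view: the cup is at about (208,205) with its handle ending near (223,248), the head at (303,180) and the column top at (312,132). Next I fit the cup and mill poses from depth.

```bash
cat >> h.py <<'E'
from scipy.optimize import least_squares
def circ(P):
    f=lambda p:np.hypot(P[:,0]-p[0],P[:,1]-p[1])-p[2]
    s=least_squares(f,[*P[:,:2].mean(0),.04],loss='soft_l1',f_scale=.002);return s.x,np.sqrt(np.mean(s.fun**2))
def clusters(c,t):
    m=camera_model(c);im,d=read_camera(c);r=regions_of(c,t)
    return im,d,m,r
E
python3 - <<'E'
from h import *
for c in('top','scene'):
    m=camera_model(c);im,d=read_camera(c)
    full=np.ones(d.shape,bool)
    P=cloud(m,d,full)
    B=P[(P[:,0]>.54)&(P[:,0]<.8)&(P[:,1]>-.18)&(P[:,1]<.03)]
    h,e=np.histogram(B[:,2],np.arange(0,.38,.004))
    print(c,[(round(e[i],3),h[i]) for i in range(len(h)) if h[i]>25])
    col=B[(B[:,2]>.352)];print('col top',col.mean(0),np.ptp(col,axis=0),len(col))
    hd=B[(B[:,2]>.29)&(B[:,2]<.335)]
    if len(hd)>20: print('head',circ(hd),len(hd),np.percentile(hd[:,2],[5,50,95]),'mid',(hd.max(0)+hd.min(0))/2)
    side=B[(B[:,2]>.19)&(B[:,2]<.29)];print('side',len(side),circ(side) if len(side)>20 else '')
    base=B[(B[:,2]>.012)&(B[:,2]<.024)]
    r=cv2.minAreaRect((base[:,:2]*1000).astype(np.float32));print('base',r)
    C=P[(P[:,0]>.4)&(P[:,0]<.64)&(P[:,1]>.15)&(P[:,1]<.3)&(P[:,2]>.012)&(P[:,2]<.075)]
    rim=C[C[:,2]>.054];print('rim',len(rim),circ(rim) if len(rim)>8 else'',(rim.max(0)+rim.min(0))/2)
    H=C[(C[:,2]>.034)&(C[:,2]<.05)&(C[:,0]<.53)];print('handle',len(H))
    q=H[:,:2]-H[:,:2].mean(0);v=np.linalg.svd(q)[2][0];print(H.mean(0),np.degrees(np.arctan2(v[1],v[0])),np.ptp(q@v))
    print(len(C), (C.min(0)),C.max(0))
E
```

```text
top [(np.float64(0.0), np.int64(819)), (np.float64(0.004), np.int64(149)), (np.float64(0.008), np.int64(36)), (np.float64(0.012), np.int64(292)), (np.float64(0.016), np.int64(525)), (np.float64(0.02), np.int64(251)), (np.float64(0.18), np.int64(65)), (np.float64(0.184), np.int64(72)), (np.float64(0.212), np.int64(30)), (np.float64(0.216), np.int64(27)), (np.float64(0.224), np.int64(106)), (np.float64(0.228), np.int64(139)), (np.float64(0.232), np.int64(83)), (np.float64(0.252), np.int64(34)), (np.float64(0.256), np.int64(81)), (np.float64(0.3), np.int64(207)), (np.float64(0.304), np.int64(252)), (np.float64(0.352), np.int64(65)), (np.float64(0.356), np.int64(65))]
col top [ 0.74002884 -0.09592094  0.35607793] [0.03275186 0.03437764 0.00867525] 134
head (array([ 0.62523932, -0.07353703,  0.02473633]), np.float64(0.022753496787968102)) 511 [0.30035271 0.30431109 0.30831973] mid [ 0.66290718 -0.07416547  0.31292205]
side 631 (array([ 0.67154984, -0.00918655,  0.09240985]), np.float64(0.01762544147550441))
base ((667.7872924804688, -81.53719329833984), (129.94737243652344, 210.6819305419
[... 1994 characters left out ...]
 0.35666121] [0.036802   0.03877018 0.00801055] 176
head (array([ 0.69473724, -0.04078031,  0.08177778]), np.float64(0.014706632737548783)) 650 [0.29610518 0.3055826  0.32635775] mid [ 0.6694562  -0.07399316  0.31243196]
side 1774 (array([ 0.70068104, -0.06823439,  0.05950262]), np.float64(0.01932355700592842))
base ((664.6625366210938, -81.24732971191406), (130.93963623046875, 212.34219360351562), 79.230224609375)
rim 127 (array([0.57427244, 0.24526493, 0.02974549]), np.float64(0.004319991330288734)) [0.57132238 0.24942223 0.05982274]
handle 160
[0.47313413 0.21048099 0.04133458] 18.426699370232978 0.11817371273021819
662 [0.41643391 0.18797288 0.01235192] [0.60867625 0.28584937 0.06561628]
```

```bash
cat >> h.py <<'E'
def plan(target,cupyaw,flip=None):
    """shift (tool axes) and turn so TCP at target, tool z along +-cup y"""
    o=monitor.get_obs();M=rot(o['tool_rot'])
    sh=M.T@(np.array(target)-o['tool_pos'])
    zc=np.degrees(np.arctan2(M[1,2],M[0,2]))   # jaw heading; +turn about tool x(down) lowers heading
    t=[((zc-(cupyaw+90+k)+180)%360)-180 for k in(0,180)]
    print('t',round(o['time_s'],2),'pos',np.round(o['tool_pos'],4),'rot',np.round(o['tool_rot'],2),'jawhead',round(zc,2),'F',np.round(o['force'],1),'T',np.round(o['wrist_torque'],2),'w',round(o['grip_width'],4),'q7',np.round(o['qpos'][6],1))
    print('shift',np.round(sh,4),'turn',np.round(t,2)); return sh,t
E
python3 - <<'E'
from h import *
plan([.474,.210,.20],18)
print(rot(monitor.get_obs()['tool_rot']).round(3)); print(camera_model('wrist'))
E
```

```text
t 1.0 pos [0.2739 0.5895 0.2416] rot [-49.63  89.99  15.46] jawhead 65.09 F [ 0.4 -0.3 -0.4] T [-0.04 -0.04 -0.02] w 0.0871 q7 -3.3
shift [ 0.0416 -0.3414 -0.2599] turn [-42.91 137.09]
[[ 0.    -0.907  0.421]
 [ 0.     0.421  0.907]
 [-1.    -0.     0.   ]]
{'fx': 322.59102402544687, 'fy': 322.59102402544687, 'cx': 278.8179238697983, 'cy': 212.08676171661816, 'k1': -0.04935491396369739, 'xyz': array([0.19841176, 0.62553232, 0.38586836]), 'attitude': array([ 1.62337609e+02, -7.52986737e-02,  6.50595904e+01])}
```

step_arm([
  [1,0.0,-0.05,-0.038,-6],
  [1,0.0,-0.1,-0.075,-12],
  [1,0.01,-0.146,-0.11,-18],
  [1,0.01,-0.195,-0.15,-24],
  [1,0.02,-0.24,-0.185,-30],
  [1,0.03,-0.29,-0.22,-36],
  [1,0.04,-0.341,-0.26,-43],
  [1,0.04,-0.341,-0.26,-43],
  [1,0.04,-0.341,-0.26,-43],
  [1,0.04,-0.341,-0.26,-43],
])

```text
time_s: 2.25
tool_pos: [0.4729, 0.212, 0.2018]
tool_rot: [-32.6, 90.0, 75.6]
force: [0.5, 1.6, -0.7]
grip_width: 0.087
```

Run:
```python
from h import *
plan([.474,.210,.20],18)
m=camera_model('wrist');im,d=read_camera('wrist');save('w1.png',im)
P=cloud(m,d,np.ones(d.shape,bool))
C=P[(P[:,0]>.4)&(P[:,0]<.64)&(P[:,1]>.15)&(P[:,1]<.3)&(P[:,2]>.012)&(P[:,2]<.075)]
print(len(C))
H=C[(C[:,2]>.034)&(C[:,2]<.046)]
rel=(H[:,:2]-[.577,.2435]);a=np.array([np.cos(np.radians(18)),np.sin(np.radians(18))])
s=rel@a;H=H[(s<-.065)]
q=H[:,:2]-H[:,:2].mean(0);v=np.linalg.svd(q,full_matrices=False)[2][0];v*=np.sign(v[0]);s=q@v;n=q@[-v[1],v[0]]
print('handle',len(H),H.mean(0),np.degrees(np.arctan2(v[1],v[0])),np.percentile(s,[0,1,99,100]),np.percentile(n,[1,99]))
b=[np.median(n[(s>t)&(s<t+.01)]) for t in np.arange(-.05,.05,.01)];print(np.round(b,4))
print('end at',H[:,:2].mean(0)+v*np.percentile(s,.5)+[-v[1]*np.median(n),v[0]*np.median(n)], 'z',np.median(H[:,2]))
rim=C[(C[:,2]>.057)];print('rim',len(rim),circ(rim))
r=regions_of('wrist','cup')
print([(x['p'],x['pixel']) for x in r])
```

```text
t 2.25 pos [0.4729 0.212  0.2018] rot [-32.64  89.95  75.61] jawhead 108.24 F [ 0.5  1.6 -0.7] T [ 0.04  0.03 -0.03] w 0.087 q7 81.8
shift [ 0.0018 -0.0004 -0.0022] turn [   0.24 -179.76]
3203
handle 1634 [0.46483193 0.2105073  0.04263299] 17.188994810627918 [-0.04766363 -0.04683792  0.05079132  0.05180173] [-0.00783114  0.00783486]
[-0.      0.0002  0.0003 -0.0003 -0.0002 -0.      0.0001  0.0002 -0.
 -0.0003]
end at [0.41949756 0.19651803] z 0.042855519341586434
rim 405 (array([0.57524896, 0.24509375, 0.02900275]), np.float64(0.0027868039450574885))
[(0.9, [277.2, 258.0])]
```

View pics/w1.png

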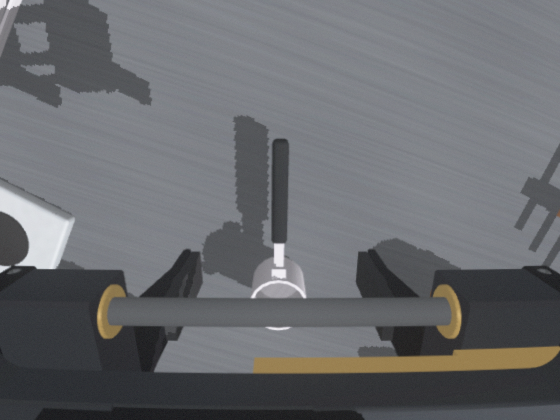

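Wrist picture: the handle runs straight from (280,140) to (280,242) with the cup at (278,295), between the open jaws. This gives grip point (0.474, 0.213) and cup yaw 17.3°.

Run:
```python
from h import *
plan([.474,.213,.031],17.3)
```

```text
t 2.35 pos [0.473  0.2118 0.2018] rot [-49.23  89.97  59.01] jawhead 108.25 F [0.4 0.5 0.1] T [ 0.08  0.05 -0.03] w 0.0869 q7 81.8
shift [ 0.1708 -0.0013  0.0008] turn [   0.95 -179.05]
```

step_arm([
  [1,0.05,-0.001,0.001,1],
  [1,0.1,-0.001,0.001,1],
  [1,0.14,-0.001,0.001,1],
  [1,0.16,-0.001,0.001,1],
  [1,0.17,-0.001,0.001,1],
  [1,0.17,-0.001,0.001,1],
  [-1,0.17,-0.001,0.001,1],
  [-1,0.17,-0.001,0.001,1],
  [-1,0.17,-0.001,0.001,1],
  [-1,0.17,-0.001,0.001,1],
  [-1,0.17,-0.001,0.001,1],
  [-1,0.17,-0.001,0.001,1],
], newtons=60)

```text
time_s: 3.85
tool_pos: [0.4742, 0.2114, 0.0316]
tool_rot: [-49.2, 90.0, 57.9]
force: [-0.4, 0.1, 0.4]
grip_width: 0.0349
```

Run:
```python
from h import *
plan([.474,.213,.031],17.3)
```

```text
t 3.85 pos [0.4742 0.2114 0.0316] rot [-49.16  90.    57.93] jawhead 107.09 F [-0.4  0.1  0.4] T [ 0.1   0.05 -0.04] w 0.0349 q7 82.6
shift [ 0.0006 -0.0003  0.0016] turn [ -0.21 179.79]
```

step_arm([
  [-1,0,0,0.0015,0],
  [-1,0,0,0.0015,0],
  [-1,0,0,0.0015,0],
  [-1,0,0,0.0015,0],
  [-1,0,0,0.0015,0],
  [-1,0,0,0.0015,0],
])

```text
time_s: 4.6
tool_pos: [0.4737, 0.2129, 0.0316]
tool_rot: [-15.7, 90.0, 91.4]
force: [0.5, 0.8, -1.0]
grip_width: 0.0151
```

step_arm([
  [-1,-0.005,0,0.0,0],
  [-1,-0.01,0,0,0],
  [-1,-0.02,0,0,0],
  [-1,-0.03,0,0,0],
  [-1,-0.04,0,0,0],
  [-1,-0.04,0,0,0],
  [-1,-0.04,0,0,0],
])

```text
time_s: 5.48
tool_pos: [0.4736, 0.2127, 0.0715]
tool_rot: [88.1, 90.0, -164.8]
force: [-0.2, -0.4, -2.1]
grip_width: 0.0158
```

```bash
cat >> h.py <<'E'
def cupfit(cam='wrist'):
    o=monitor.get_obs();M=rot(o['tool_rot']);m=camera_model(cam);im,d=read_camera(cam)
    P=cloud(m,d,np.ones(d.shape,bool))-o['tool_pos']
    # gripper frame: u = towards cup (horizontal), w = jaw, z up
    zc=M[:,2];u=np.array([zc[1],-zc[0],0]); u/=np.linalg.norm(u); w=np.array([-u[1],u[0],0])
    Q=np.c_[P@u,P@w,P[:,2]]
    return im,d,Q
def tilt(Q):
    for sg in (1,-1):
        H=Q[(abs(Q[:,1])<.006)&(sg*Q[:,0]<-.012)&(sg*Q[:,0]>-.055)&(abs(Q[:,2])<.03)]
        if len(H)<30: print(sg,len(H));continue
        p=np.polyfit(sg*H[:,0],H[:,2],1);e=H[:,2]-np.polyval(p,sg*H[:,0]);k=abs(e)<.004
        p=np.polyfit(sg*H[k,0],H[k,2],1)
        print('side',sg,'n',k.sum(),'slope deg',round(np.degrees(np.arctan(p[0])),2),'top z at grip (12 nominal)',round(p[1]*1000,1),'end',round((sg*H[k,0]).min(),4))
E
python3 - <<'E'
from h import *
plan([.474,.213,.071],17.3)
im,d,Q=cupfit();tilt(Q);save('w2.png',im)
E
```

```text
t 5.47 pos [0.4736 0.2127 0.0715] rot [  88.12   89.99 -164.79] jawhead 107.09 F [-0.2 -0.4 -2.1] T [0.03 0.21 0.  ] w 0.0158 q7 81.9
shift [ 0.0005 -0.0005  0.0002] turn [ -0.21 179.79]
side 1 n 2497 slope deg -0.22 top z at grip (12 nominal) 11.6 end -0.055
side -1 n 713 slope deg 1.23 top z at grip (12 nominal) 12.0 end -0.0375
```

The handle is level in the grip. I'll carry it to a waypoint in front of the mill, 10 cm back along the insertion heading.

Run:
```python
from h import *
plan([.463,-.203,.085],39.1)
```

```text
t 5.53 pos [0.4735 0.2127 0.0713] rot [ 102.05   89.96 -150.86] jawhead 107.09 F [-0.1 -0.2 -2.9] T [0.03 0.17 0.01] w 0.0154 q7 81.9
shift [-0.0136  0.1322 -0.3942] turn [-22.01 157.99]
```

step_arm([
  [-1,-0.0136,0.01,-0.03,0],
  [-1,-0.0136,0.025,-0.075,-2],
  [-1,-0.0136,0.04,-0.12,-4],
  [-1,-0.0136,0.056,-0.168,-7],
  [-1,-0.0136,0.073,-0.216,-10],
  [-1,-0.0136,0.089,-0.264,-13],
  [-1,-0.0136,0.105,-0.312,-16],
  [-1,-0.0136,0.118,-0.35,-19],
  [-1,-0.0136,0.127,-0.38,-21],
  [-1,-0.0136,0.132,-0.394,-22],
  [-1,-0.0136,0.132,-0.394,-22],
  [-1,-0.0136,0.132,-0.394,-22],
])

```text
time_s: 7.02
tool_pos: [0.4633, -0.2017, 0.0848]
tool_rot: [3.2, 89.9, 132.4]
force: [-0.4, 0.6, -1.7]
grip_width: 0.0151
```

Run:
```python
from h import *
plan([.463,-.203,.085],39.1)
im,d,Q=cupfit();tilt(Q);save('w3.png',im)
H=Q[(abs(Q[:,1])<.006)&(Q[:,0]<-.02)&(Q[:,0]>-.08)&(Q[:,2]>.004)&(Q[:,2]<.02)];print('end',np.percentile(H[:,0],[0,.5,1]))
m=camera_model('scene');im,d=read_camera('scene');save('s2.png',cv2.resize(im[150:330,180:420],(800,600),interpolation=cv2.INTER_CUBIC))
P=cloud(m,d,np.ones(d.shape,bool));r=np.hypot(P[:,0]-.622,P[:,1]+.0735)
# head outer shell: lower edge
S=P[(r<.056)&(r>.040)&(P[:,2]>.1)&(P[:,2]<.2)];S=S[(S[:,0]-.622)*.7-(S[:,1]+.0735)*.7>.02]
print('shell circ',circ(S) ,len(S),'zmin',np.percentile(S[:,2],[0,1,3,5]))
T=P[(r>.052)&(r<.075)&(P[:,2]>.12)&(P[:,2]<.18)]; an=np.degrees(np.arctan2(T[:,1]+.0735,T[:,0]-.622));
for k in range(-180,180,10):
  s=(an>=k)&(an<k+10)
  if s.sum()>3: print(k,s.sum(),np.round(T[s].mean(0),3),round(T[s][:,2].min(),3))
```

```text
t 7.03 pos [ 0.4633 -0.2017  0.0848] rot [  3.22  89.95 132.35] jawhead 129.14 F [-0.4  0.6 -1.7] T [-0.06  0.16  0.  ] w 0.0151 q7 154.0
shift [-0.0002  0.0011 -0.0009] turn [ 4.0000e-02 -1.7996e+02]
side 1 n 2509 slope deg -0.03 top z at grip (12 nominal) 11.7 end -0.055
side -1 n 716 slope deg 1.21 top z at grip (12 nominal) 12.0 end -0.038
end [-0.05714753 -0.05701781 -0.05693482]
shell circ (array([ 0.61949111, -0.0713675 ,  0.04831923]), np.float64(0.0018250827816281641)) 332 zmin [0.13769808 0.13885488 0.1414346  0.14233626]
-150 14 [ 0.574 -0.108  0.149] 0.144
```

View pics/w3.png

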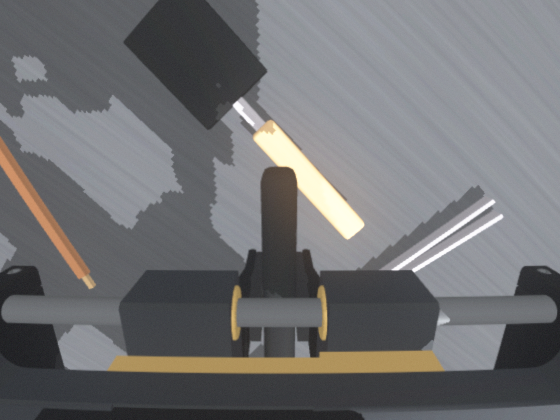

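View pics/s2.png

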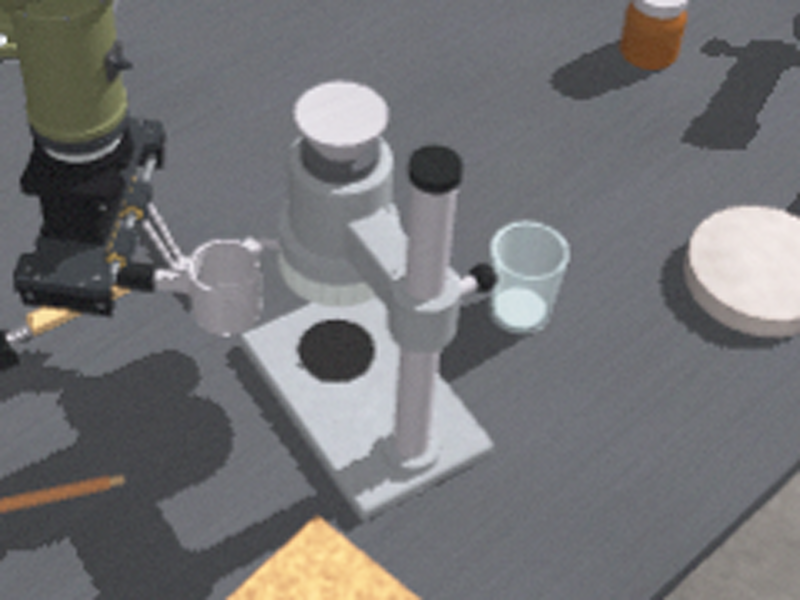

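Wrist picture: the handle sits squarely between the fingers, with its end at (280,170). Scene crop: the cup hangs level left of the mill. The joint 7 reading of 154° is close to its limit, but it falls off towards the mill. The estimates are axis (0.622,-0.073), mouth about 0.1385 and tab at handle yaw about 38°. Next I move in under the mouth.

Run:
```python
from h import *
plan([.5369,-.1395,.085],38)
```

```text
t 7.12 pos [ 0.4635 -0.2014  0.085 ] rot [-19.15  89.97 110.04] jawhead 129.19 F [ 0.5  0.7 -1.6] T [-0.    0.21 -0.01] w 0.0155 q7 154.0
shift [ 0.     -0.096   0.0016] turn [   1.19 -178.81]
```

step_arm([
  [-1,0,-0.02,0.0016,1.2],
  [-1,0,-0.04,0.0016,1.2],
  [-1,0,-0.06,0.0016,1.2],
  [-1,0,-0.08,0.0016,1.2],
  [-1,0,-0.092,0.0016,1.2],
  [-1,0,-0.096,0.0016,1.2],
  [-1,0,-0.096,0.0016,1.2],
  [-1,0,-0.096,0.0016,1.2],
])

```text
time_s: 8.12
tool_pos: [0.5363, -0.1416, 0.0851]
tool_rot: [75.5, 90.0, -156.6]
force: [0.0, -0.6, -2.1]
grip_width: 0.0158
```

Run:
```python
from h import *
plan([.5369,-.1395,.107],38)
m=camera_model('scene');im,d=read_camera('scene')
save('s3.png',cv2.resize(im[180:280,220:353],(800,600),interpolation=cv2.INTER_CUBIC))
P=cloud(m,d,np.ones(d.shape,bool))
r=np.hypot(P[:,0]-.622,P[:,1]+.073)
C=P[(r<.06)&(P[:,2]>.06)&(P[:,2]<.112)];print('cup',circ(C),len(C))
S=P[(r<.056)&(r>.040)&(P[:,2]>.15)&(P[:,2]<.2)];S=S[(S[:,0]-.622)*.7-(S[:,1]+.073)*.7>.015];print('head',circ(S),len(S))
```

```text
t 8.12 pos [ 0.5363 -0.1416  0.0851] rot [  75.55   89.98 -156.63] jawhead 127.82 F [ 0.  -0.6 -2.1] T [-0.04  0.21 -0.02] w 0.0158 q7 145.6
shift [-0.0219 -0.0017  0.0013] turn [ -0.18 179.82]
cup (array([ 0.60977185, -0.06767266,  0.040197  ]), np.float64(0.0043367250589528665)) 288
head (array([ 0.62113463, -0.0742894 ,  0.04527827]), np.float64(0.0019041327608738468)) 272
```

View pics/s3.png

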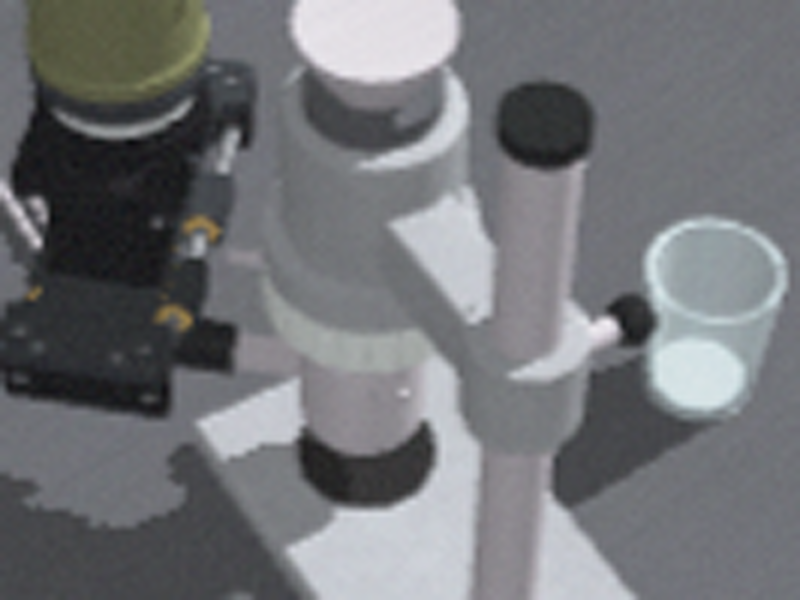

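The cup stands under the collar at (360,400), so it is roughly aligned. A fixed-radius fit in the same view gives the relative offset.

Run:
```python
from h import *
plan([.5369,-.1395,.107],38)
def cf(P,r0,x0):
    s=least_squares(lambda p:np.hypot(P[:,0]-p[0],P[:,1]-p[1])-r0,x0,loss='soft_l1',f_scale=.0015);return np.round(s.x,4),len(P),round(np.median(abs(s.fun)),4)
m=camera_model('scene')
Ps=[]
for i in range(3):
    im,d=read_camera('scene');Ps.append(cloud(m,d,np.ones(d.shape,bool)))
P=np.concatenate(Ps)
rc=np.hypot(P[:,0]-.6214,P[:,1]+.0752); r=np.hypot(P[:,0]-.622,P[:,1]+.073)
side=(P[:,0]-.622)*.7-(P[:,1]+.073)*.7
C=P[(rc<.037)&(rc>.024)&(P[:,2]>.06)&(P[:,2]<.10)&(side>.01)];print('cup',cf(C,.03,[.62,-.074]),C[:,2].min())
for a,b in((.142,.16),(.16,.18),(.18,.2),(.2,.22)):
    S=P[(r<.056)&(r>.040)&(P[:,2]>a)&(P[:,2]<b)&(side>.015)];print('head',a,circ(S),cf(S,.048,[.62,-.074]))
for n in('mill','cup'): 
    for x in regions_of('scene',n)[:1]: print(n,x['p'],x['pixel'])
```

```text
t 8.18 pos [ 0.5364 -0.1416  0.0852] rot [  74.92   89.99 -157.26] jawhead 127.82 F [ 0.6  0.9 -2. ] T [-0.05  0.18 -0.03] w 0.0158 q7 145.6
shift [-0.0218 -0.0017  0.0013] turn [ -0.18 179.82]
cup (array([ 0.6191, -0.0744]), 462, np.float64(0.0008)) 0.060004540775322135
head 0.142 (array([ 0.61985592, -0.07232929,  0.04785086]), np.float64(0.001208788155709187)) (array([ 0.6198, -0.0722]), 341, np.float64(0.0008))
head 0.16 (array([ 0.62013682, -0.07254952,  0.04728855]), np.float64(0.0012337020772352756)) (array([ 0.6198, -0.0719]), 369, np.float64(0.0008))
head 0.18 (array([ 0.62138504, -0.07065623,  0.04707847]), np.float64(0.002600547161916422)) (array([ 0.621 , -0.0698]), 253, np.float64(0.0018))
head 0.2 (array([ 0.66163054, -0.16371515,  0.06538199]), np.float64(0.0022967960281822753)) (array([ 0.6287, -0.0638]), 73, np.float64(0.0031))
mill 0.59 [289.2, 240.8]
cup 0.84 [277.0, 246.2]
```

step_arm([
  [-1,0,-0.0018,0.0013,0],
  [-1,-0.008,-0.0018,0.0013,0],
  [-1,-0.015,-0.0018,0.0013,0],
  [-1,-0.02,-0.0018,0.0013,0],
  [-1,-0.02,-0.0018,0.0013,0],
  [-1,-0.02,-0.0018,0.0013,0],
])

```text
time_s: 9.18
tool_pos: [0.5374, -0.1387, 0.1051]
tool_rot: [14.9, 90.0, 142.8]
force: [-0.3, 0.0, -1.3]
grip_width: 0.0154
```

Run:
```python
from h import *
plan([.5371,-.1393,.115],38)
```

```text
t 9.18 pos [ 0.5374 -0.1387  0.1051] rot [ 14.93  89.99 142.83] jawhead 127.89 F [-0.3  0.  -1.3] T [-0.01  0.15 -0.02] w 0.0154 q7 144.8
shift [-0.0099  0.0006 -0.0003] turn [-1.1000e-01  1.7989e+02]
```

step_arm([
  [-1,-0.002,0,0,0],
  [-1,-0.004,0,0,0],
  [-1,-0.006,0,0,0],
  [-1,-0.007,0,0,0],
  [-1,-0.007,0,0,0],
])

```text
time_s: 9.8
tool_pos: [0.5376, -0.1387, 0.1123]
tool_rot: [-111.5, 90.0, 16.4]
force: [0.4, 1.0, -2.1]
grip_width: 0.0158
```

step_arm([
  [-1,-0.002,0,0,0],
  [-1,-0.004,0,0,0],
  [-1,-0.005,0,0,0],
  [-1,-0.005,0,0,0],
])

```text
time_s: 10.3
tool_pos: [0.5376, -0.1387, 0.1173]
tool_rot: [-118.9, 90.0, 9.0]
force: [0.5, 0.5, -1.3]
grip_width: 0.0154
```

step_arm([
  [-1,-0.002,0,0,0],
  [-1,-0.004,0,0,0],
  [-1,-0.005,0,0,0],
  [-1,-0.005,0,0,0],
])

```text
time_s: 10.8
tool_pos: [0.5374, -0.1387, 0.122]
tool_rot: [43.1, 90.0, 171.0]
force: [0.5, 0.3, -3.9]
grip_width: 0.0155
```

Run:
```python
from h import *
plan([.5371,-.1393,.127],38)
im,d,Q=cupfit();tilt(Q)
```

```text
t 10.8 pos [ 0.5374 -0.1387  0.122 ] rot [ 43.08  89.98 170.97] jawhead 127.89 F [ 0.5  0.3 -3.9] T [-0.14  0.29 -0.06] w 0.0155 q7 144.3
shift [-0.005   0.0006 -0.0003] turn [-1.1000e-01  1.7989e+02]
side 1 n 2491 slope deg -0.36 top z at grip (12 nominal) 11.6 end -0.055
side -1 n 716 slope deg 1.26 top z at grip (12 nominal) 11.8 end -0.0382
```

step_arm([
  [-1,-0.001,0,0,0],
  [-1,-0.002,0,0,0],
  [-1,-0.003,0,0,0],
  [-1,-0.003,0,0,0],
])

```text
time_s: 11.35
tool_pos: [0.5374, -0.1388, 0.1252]
tool_rot: [46.7, 90.0, 174.6]
force: [-1.0, 0.2, -3.9]
grip_width: 0.0159
```

step_arm([
  [-1,-0.001,0,0,0],
  [-1,-0.002,0,0,0],
  [-1,-0.002,0,0,0],
  [-1,-0.002,0,0,0],
])

```text
time_s: 11.85
tool_pos: [0.5374, -0.1387, 0.1271]
tool_rot: [38.4, 90.0, 166.3]
force: [-0.6, -0.2, -3.8]
grip_width: 0.0153
```

Run:
```python
from h import *
plan([.5371,-.1393,.127],38)
im,d,Q=cupfit();tilt(Q)
```

```text
t 11.85 pos [ 0.5374 -0.1387  0.1271] rot [ 38.38  89.99 166.26] jawhead 127.89 F [-0.6 -0.2 -3.8] T [-0.24  0.42 -0.01] w 0.0153 q7 144.2
shift [ 0.0001  0.0006 -0.0002] turn [-1.1000e-01  1.7989e+02]
side 1 n 2497 slope deg -0.38 top z at grip (12 nominal) 11.6 end -0.055
side -1 n 716 slope deg 1.61 top z at grip (12 nominal) 12.0 end -0.038
```

step_arm([
  [-1,-0.001,0,0,0],
  [-1,-0.001,0,0,0],
  [-1,-0.001,0,0,0],
])

```text
time_s: 12.28
tool_pos: [0.5374, -0.1388, 0.1281]
tool_rot: [57.9, 90.0, -174.2]
force: [-1.2, -0.9, -4.0]
grip_width: 0.0157
```

step_arm([
  [-1,-0.001,0,0,0],
  [-1,-0.001,0,0,0],
  [-1,-0.001,0,0,0],
])

```text
time_s: 12.65
tool_pos: [0.5374, -0.1388, 0.1291]
tool_rot: [59.9, 90.0, -172.2]
force: [-1.1, -1.1, -4.2]
grip_width: 0.0161
```

step_arm([
  [-1,-0.001,0,0,0],
  [-1,-0.001,0,0,0],
  [-1,-0.001,0,0,0],
])

```text
time_s: 13.02
tool_pos: [0.5375, -0.1387, 0.1302]
tool_rot: [-80.2, 90.0, 47.7]
force: [-0.6, -0.6, -4.7]
grip_width: 0.0156
```

Run:
```python
from h import *
plan([.5371,-.1393,.127],38)
im,d,Q=cupfit();tilt(Q)
```

```text
t 13.03 pos [ 0.5375 -0.1387  0.1302] rot [-80.2   90.    47.69] jawhead 127.89 F [-0.6 -0.6 -4.7] T [-0.33  0.57  0.02] w 0.0156 q7 144.1
shift [ 0.0032  0.0006 -0.0002] turn [-1.1000e-01  1.7989e+02]
side 1 n 2508 slope deg -0.44 top z at grip (12 nominal) 11.6 end -0.055
side -1 n 717 slope deg 1.79 top z at grip (12 nominal) 12.0 end -0.038
```

step_arm([
  [-1,-0.001,0,0,0],
  [-1,-0.001,0,0,0],
  [-1,-0.001,0,0,0],
])

```text
time_s: 13.45
tool_pos: [0.5375, -0.1387, 0.1312]
tool_rot: [-98.2, 90.0, 29.7]
force: [-1.8, -1.2, -4.5]
grip_width: 0.0156
```

Run:
```python
from h import *
plan([.5371,-.1393,.127],38)
im,d,Q=cupfit();tilt(Q)
```

```text
t 13.45 pos [ 0.5375 -0.1387  0.1312] rot [-98.2   90.    29.68] jawhead 127.89 F [-1.8 -1.2 -4.5] T [-0.32  0.57  0.04] w 0.0156 q7 144.1
shift [ 0.0042  0.0007 -0.0002] turn [-1.1000e-01  1.7989e+02]
side 1 n 2499 slope deg -0.32 top z at grip (12 nominal) 11.6 end -0.055
side -1 n 718 slope deg 1.41 top z at grip (12 nominal) 11.9 end -0.0379
```

step_arm([
  [-1,-0.0006,0,0,0],
  [-1,-0.0006,0,0,0],
  [-1,-0.0006,0,0,0],
])

```text
time_s: 13.88
tool_pos: [0.5375, -0.1387, 0.1317]
tool_rot: [-40.7, 90.0, 87.2]
force: [-0.8, -0.8, -4.6]
grip_width: 0.0154
```

```bash
cat >> h.py <<'E'
def arc(axis,yaws,rad=.108):
    o=monitor.get_obs();M=rot(o['tool_rot']);zc=np.degrees(np.arctan2(M[1,2],M[0,2]));y0=zc-90
    print('t',round(o['time_s'],2),'pos',np.round(o['tool_pos'],4),'cupyaw',round(y0,2),'F',np.round(o['force'],1),'T',np.round(o['wrist_torque'],2),'q7',round(o['qpos'][6],1),'axis now',np.round(o['tool_pos'][:2]+rad*np.array([np.cos(np.radians(y0)),np.sin(np.radians(y0))]),4))
    for y in yaws:
        a=np.radians(y);t=np.array([axis[0]-rad*np.cos(a),axis[1]-rad*np.sin(a),o['tool_pos'][2]])
        print(y,np.round(M.T@(t-o['tool_pos']),4).tolist(),round(y0-y,1))
E
python3 - <<'E'
from h import *
arc([.622,-.073],[36,33,29,25,21,17,13,9,5,2,0])
E
```

```text
t 13.88 pos [ 0.5375 -0.1387  0.1317] cupyaw 37.89 F [-0.8 -0.8 -4.6] T [-0.35  0.57  0.05] q7 144.1 axis now [ 0.6227 -0.0724]
36 [0.0, 0.0009, 0.0035] 1.9
33 [0.0, 0.0006, 0.0092] 4.9
29 [0.0, -0.0003, 0.0167] 8.9
25 [0.0, -0.0018, 0.0241] 12.9
21 [0.0, -0.0037, 0.0313] 16.9
17 [0.0, -0.0061, 0.0385] 20.9
13 [0.0, -0.0091, 0.0454] 24.9
9 [0.0, -0.0125, 0.0521] 28.9
5 [0.0, -0.0164, 0.0586] 32.9
2 [0.0, -0.0195, 0.0633] 35.9
0 [0.0, -0.0218, 0.0663] 37.9
```

step_arm([
  [-1,0,0.0009,0.0035,1.9],
  [-1,0,0.0006,0.0092,4.9],
  [-1,0,-0.0003,0.0167,8.9],
  [-1,0,-0.0018,0.0241,12.9],
  [-1,0,-0.0018,0.0241,12.9],
])

```text
time_s: 14.5
tool_pos: [0.5245, -0.1181, 0.132]
tool_rot: [-96.1, 89.9, 18.9]
force: [0.2, -0.9, -4.9]
grip_width: 0.0157
```

Run:
```python
from h import *
arc([.622,-.073],[22,18,14,10,6,2,-1])
im,d,Q=cupfit();tilt(Q)
```

```text
t 14.5 pos [ 0.5245 -0.1181  0.132 ] cupyaw 25.07 F [ 0.2 -0.9 -4.9] T [-0.21  0.35 -0.01] q7 128.8 axis now [ 0.6223 -0.0724]
22 [-0.0, 0.0004, 0.0054] 3.1
18 [-0.0, -0.0003, 0.0129] 7.1
14 [-0.0, -0.0014, 0.0203] 11.1
10 [0.0, -0.0031, 0.0276] 15.1
6 [0.0, -0.0054, 0.0349] 19.1
2 [0.0, -0.0081, 0.0419] 23.1
-1 [0.0, -0.0104, 0.047] 26.1
side 1 n 2506 slope deg -0.52 top z at grip (12 nominal) 11.6 end -0.055
side -1 n 706 slope deg 1.28 top z at grip (12 nominal) 11.8 end -0.038
```

step_arm([
  [-1,0,0.0004,0.0054,3.1],
  [-1,0,-0.0003,0.0129,7.1],
  [-1,0,-0.0014,0.0203,11.1],
  [-1,0,-0.0031,0.0276,15.1],
  [-1,0,-0.0054,0.0349,19.1],
  [-1,0,-0.0081,0.0419,23.1],
  [-1,0,-0.0104,0.047,26.1],
  [-1,0,-0.0104,0.047,26.1],
])

```text
time_s: 15.55
tool_pos: [0.5139, -0.0714, 0.1319]
tool_rot: [-28.7, 90.0, 60.3]
force: [-0.7, 0.1, -5.6]
grip_width: 0.0157
```

Run:
```python
from h import *
arc([.622,-.073],[-3,-5,-7,-9,-11,-13])
im,d,Q=cupfit();tilt(Q)
```

```text
t 15.55 pos [ 0.5139 -0.0714  0.1319] cupyaw -1.01 F [-0.7  0.1 -5.6] T [0.04 0.45 0.  ] q7 97.1 axis now [ 0.6219 -0.0733]
-3 [0.0, -0.0002, 0.004] 2.0
-5 [0.0, -0.0004, 0.0078] 4.0
-7 [0.0, -0.0007, 0.0115] 6.0
-9 [0.0, -0.0012, 0.0153] 8.0
-11 [0.0, -0.0017, 0.019] 10.0
-13 [0.0, -0.0025, 0.0227] 12.0
side 1 n 2512 slope deg -0.56 top z at grip (12 nominal) 11.5 end -0.055
side -1 n 713 slope deg 1.52 top z at grip (12 nominal) 11.9 end -0.0375
```

step_arm([
  [-1,0,-0.0002,0.004,2],
  [-1,0,-0.0004,0.0078,4],
  [-1,0,-0.0007,0.0115,6],
  [-1,0,-0.001,0.0134,7],
  [-1,0,-0.001,0.0134,7],
])

```text
time_s: 16.23
tool_pos: [0.515, -0.0584, 0.1318]
tool_rot: [-26.8, 90.0, 55.1]
force: [-0.5, -1.6, -5.4]
grip_width: 0.0158
```

Run:
```python
from h import *
arc([.622,-.073],[-9,-10,-11,-12,-13,-14,-15])
```

```text
t 16.23 pos [ 0.515  -0.0584  0.1318] cupyaw -8.08 F [-0.5 -1.6 -5.4] T [-0.13  0.39 -0.08] q7 88.5 axis now [ 0.6219 -0.0736]
-9 [0.0, 0.0, 0.0023] 0.9
-10 [0.0, -0.0, 0.0042] 1.9
-11 [0.0, -0.0001, 0.0061] 2.9
-12 [0.0, -0.0002, 0.008] 3.9
-13 [0.0, -0.0004, 0.0099] 4.9
-14 [0.0, -0.0006, 0.0117] 5.9
-15 [0.0, -0.0008, 0.0136] 6.9
```

step_arm([
  [-1,0,0,0.0023,1],
  [-1,0,0,0.0042,2],
  [-1,0,0,0.0042,2],
])

```text
time_s: 16.6
tool_pos: [0.5157, -0.0538, 0.1318]
tool_rot: [-40.7, 90.0, 39.2]
force: [-0.7, -0.6, -4.8]
grip_width: 0.0155
```

Run:
```python
from h import *
arc([.622,-.073],[-11,-12,-13,-14,-15])
im,d,Q=cupfit();tilt(Q)
```

```text
t 16.6 pos [ 0.5157 -0.0538  0.1318] cupyaw -10.1 F [-0.7 -0.6 -4.8] T [-0.15  0.42 -0.13] q7 86.0 axis now [ 0.622  -0.0728]
-11 [0.0, -0.0001, 0.0015] 0.9
-12 [0.0, -0.0001, 0.0034] 1.9
-13 [0.0, -0.0002, 0.0052] 2.9
-14 [0.0, -0.0003, 0.0071] 3.9
-15 [0.0, -0.0005, 0.009] 4.9
side 1 n 2497 slope deg -0.63 top z at grip (12 nominal) 11.5 end -0.055
side -1 n 707 slope deg 1.78 top z at grip (12 nominal) 12.0 end -0.0374
```

step_arm([
  [-1,0,0,0.0017,1],
  [-1,0,0,0.0034,2],
  [-1,0,0,0.0034,2],
])

```text
time_s: 17.02
tool_pos: [0.5162, -0.0505, 0.1318]
tool_rot: [-42.3, 90.0, 35.5]
force: [0.5, -0.3, -4.6]
grip_width: 0.0154
```

Run:
```python
from h import *
arc([.622,-.073],[-13,-14,-15,-16])
```

```text
t 17.02 pos [ 0.5162 -0.0505  0.1318] cupyaw -12.11 F [ 0.5 -0.3 -4.6] T [-0.08  0.38 -0.05] q7 83.6 axis now [ 0.6218 -0.0731]
-13 [0.0, -0.0002, 0.0019] 0.9
-14 [0.0, -0.0002, 0.0037] 1.9
-15 [0.0, -0.0003, 0.0056] 2.9
-16 [0.0, -0.0004, 0.0075] 3.9
```

step_arm([
  [-1,0,-0.0002,0.0019,1],
  [-1,0,-0.0002,0.0037,2],
  [-1,0,-0.0002,0.0037,2],
])

```text
time_s: 17.4
tool_pos: [0.5172, -0.0472, 0.1318]
tool_rot: [-136.0, 90.0, -60.1]
force: [0.3, -1.3, -5.2]
grip_width: 0.0154
```

Run:
```python
from h import *
arc([.622,-.073],[-15,-16,-17,-18])
```

```text
t 17.4 pos [ 0.5172 -0.0472  0.1318] cupyaw -14.11 F [ 0.3 -1.3 -5.2] T [-0.26  0.38  0.01] q7 81.2 axis now [ 0.622  -0.0736]
-15 [-0.0, 0.0001, 0.0022] 0.9
-16 [-0.0, 0.0, 0.0041] 1.9
-17 [-0.0, -0.0, 0.006] 2.9
-18 [-0.0, -0.0002, 0.0079] 3.9
```

step_arm([
  [-1,0,0,0.002,1],
  [-1,0,0,0.0032,1.5],
  [-1,0,0,0.0032,1.5],
])

```text
time_s: 17.77
tool_pos: [0.5177, -0.0456, 0.1317]
tool_rot: [-175.9, 89.9, -101.5]
force: [-1.4, -5.9, -5.3]
grip_width: 0.0154
```

Run:
```python
from h import *
arc([.622,-.073],[-16,-17,-18,-19])
im,d,Q=cupfit();tilt(Q)
```

```text
t 17.77 pos [ 0.5177 -0.0456  0.1317] cupyaw -15.63 F [-1.4 -5.9 -5.3] T [-0.94  0.55  0.35] q7 79.4 axis now [ 0.6217 -0.0747]
-16 [-0.0, 0.0001, 0.0024] 0.4
-17 [-0.0, 0.0001, 0.0043] 1.4
-18 [-0.0, 0.0, 0.0062] 2.4
-19 [-0.0, -0.0001, 0.008] 3.4
side 1 n 2488 slope deg -0.65 top z at grip (12 nominal) 11.5 end -0.055
side -1 n 702 slope deg 1.45 top z at grip (12 nominal) 11.7 end -0.0378
```

The stop shows as Fy −5.9 N and Tz 0.35 Nm at about −15° yaw. That puts the collar at about −11.5°, close to nominal. I'll back off to about −13° and lower.

step_arm([
  [-1,0,0,-0.0025,-1.3],
  [-1,0,0,-0.005,-2.6],
  [-1,0,0,-0.005,-2.6],
])

```text
time_s: 18.2
tool_pos: [0.5168, -0.0484, 0.1318]
tool_rot: [-24.5, 89.9, 52.5]
force: [0.3, -2.0, -4.9]
grip_width: 0.0155
```

step_arm([
  [-1,0.001,0,0,0],
  [-1,0.002,0,0,0],
  [-1,0.003,0,0,0],
  [-1,0.003,0,0,0],
])

```text
time_s: 18.7
tool_pos: [0.5168, -0.0487, 0.1288]
tool_rot: [-57.0, 90.0, 20.0]
force: [0.8, -0.3, -3.6]
grip_width: 0.0153
```

Run:
```python
from h import *
arc([.622,-.073],[-13])
im,d,Q=cupfit();tilt(Q)
```

```text
t 18.7 pos [ 0.5168 -0.0487  0.1288] cupyaw -13.0 F [ 0.8 -0.3 -3.6] T [-0.07  0.15 -0.05] q7 82.6 axis now [ 0.622  -0.0729]
-13 [-0.0, 0.0, -0.0001] -0.0
side 1 n 2502 slope deg -0.65 top z at grip (12 nominal) 11.4 end -0.055
side -1 n 703 slope deg 1.43 top z at grip (12 nominal) 11.8 end -0.038
```

step_arm([
  [-1,0.001,0,0,0],
  [-1,0.0015,0,0,0],
  [-1,0.0015,0,0,0],
])

```text
time_s: 19.12
tool_pos: [0.5166, -0.0487, 0.1272]
tool_rot: [-13.0, 90.0, 64.0]
force: [1.2, -0.4, -4.9]
grip_width: 0.0155
```

step_arm([
  [-1,0.001,0,0,0],
  [-1,0.0015,0,0,0],
  [-1,0.0015,0,0,0],
])

```text
time_s: 19.5
tool_pos: [0.5165, -0.0488, 0.1257]
tool_rot: [56.7, 90.0, 133.7]
force: [0.4, -0.1, -4.0]
grip_width: 0.0154
```

Run:
```python
from h import *
arc([.622,-.073],[-13])
im,d,Q=cupfit();tilt(Q)
```

```text
t 19.5 pos [ 0.5165 -0.0488  0.1257] cupyaw -13.01 F [ 0.4 -0.1 -4. ] T [0.05 0.18 0.04] q7 82.7 axis now [ 0.6217 -0.0731]
-13 [-0.0, -0.0002, 0.0001] -0.0
side 1 n 2491 slope deg -0.57 top z at grip (12 nominal) 11.5 end -0.055
side -1 n 711 slope deg 1.71 top z at grip (12 nominal) 11.9 end -0.0369
```

step_arm([
  [-1,0.0008,0,0,0],
  [-1,0.0008,0,0,0],
  [-1,0.0008,0,0,0],
])

```text
time_s: 19.92
tool_pos: [0.5166, -0.0488, 0.125]
tool_rot: [6.8, 90.0, 83.8]
force: [0.3, -0.9, -3.3]
grip_width: 0.0159
```

step_arm([
  [-1,0.0008,0,0,0],
  [-1,0.0008,0,0,0],
  [-1,0.0008,0,0,0],
])

```text
time_s: 20.3
tool_pos: [0.5167, -0.0488, 0.1243]
tool_rot: [-63.3, 90.0, 13.7]
force: [0.4, 1.0, -2.9]
grip_width: 0.0153
```

Run:
```python
from h import *
arc([.622,-.073],[-13])
im,d,Q=cupfit();tilt(Q)
```

```text
t 20.3 pos [ 0.5167 -0.0488  0.1243] cupyaw -13.01 F [ 0.4  1.  -2.9] T [-0.01  0.08 -0.04] q7 82.7 axis now [ 0.6219 -0.0731]
-13 [0.0, -0.0, 0.0001] -0.0
side 1 n 2494 slope deg -0.27 top z at grip (12 nominal) 11.4 end -0.055
side -1 n 709 slope deg 0.7 top z at grip (12 nominal) 11.7 end -0.0371
```

step_arm([
  [-1,0.0006,0,0,0],
  [-1,0.0006,0,0,0],
  [-1,0.0006,0,0,0],
])

```text
time_s: 20.72
tool_pos: [0.5168, -0.0488, 0.1238]
tool_rot: [-69.0, 90.0, 8.0]
force: [-0.4, -0.4, -0.1]
grip_width: 0.0155
```

Run:
```python
from h import *
arc([.622,-.073],[-13])
im,d,Q=cupfit();tilt(Q)
```

```text
t 20.73 pos [ 0.5168 -0.0488  0.1238] cupyaw -13.01 F [-0.4 -0.4 -0.1] T [-0.    0.    0.05] q7 82.7 axis now [ 0.622  -0.0731]
-13 [-0.0, 0.0, 0.0001] -0.0
side 1 n 2507 slope deg 0.08 top z at grip (12 nominal) 11.5 end -0.055
side -1 n 712 slope deg 0.7 top z at grip (12 nominal) 11.7 end -0.0372
```

Vertical load is about zero and the handle is level, so the lugs carry the cup. Releasing now.

step_arm([
  [0.0,0,0,0,0],
  [0.0,0,0,0,0],
  [0.0,0,0,0,0],
  [0.5,0,0,0,0],
  [0.5,0,0,0,0],
  [0.5,0,0,0,0],
  [1,0,0,0,0],
  [1,0,0,0,0],
  [1,0,0,0,0],
  [1,0,0,0,0],
  [1,0,0,0,0],
])

```text
time_s: 22.15
tool_pos: [0.5166, -0.0489, 0.1236]
tool_rot: [-42.8, 90.0, 34.2]
force: [-0.0, 0.8, -0.2]
grip_width: 0.0868
```

Run:
```python
from h import *
arc([.622,-.073],[-13])
im,d,Q=cupfit();tilt(Q);
H=Q[(abs(Q[:,1])<.03)&(Q[:,0]<-.012)&(Q[:,0]>-.055)&(Q[:,2]>.0)&(Q[:,2]<.016)]
q=H[:,:2]-H[:,:2].mean(0);v=np.linalg.svd(q,full_matrices=False)[2][0];print(len(H),'yaw rel',np.degrees(np.arctan(v[1]/v[0])),'lat',H[:,1].mean())
```

```text
t 22.15 pos [ 0.5166 -0.0489  0.1236] cupyaw -13.01 F [-0.   0.8 -0.2] T [ 0.04 -0.01 -0.  ] q7 82.7 axis now [ 0.6218 -0.0732]
-13 [0.0, -0.0002, 0.0002] -0.0
side 1 n 2509 slope deg 0.19 top z at grip (12 nominal) 11.8 end -0.055
side -1 n 712 slope deg 0.44 top z at grip (12 nominal) 11.9 end -0.0371
3258 yaw rel 0.17155740286995833 lat 0.0007458391798008421
```

step_arm([
  [1,0,0.015,0,0],
  [1,0,0.035,0,0],
  [1,0,0.045,0,0],
  [1,-0.03,0.045,0,0],
  [1,-0.07,0.045,0,0],
  [1,-0.11,0.045,0,0],
  [1,-0.11,0.045,0,0],
  [1,-0.11,0.045,0,0],
])

```text
time_s: 23.2
tool_pos: [0.4722, -0.0386, 0.2331]
tool_rot: [60.3, 90.0, 137.3]
force: [-0.2, 0.1, -1.2]
grip_width: 0.0872
```

Run:
```python
from h import *
print(plan([.48,-.05,.23],-13))
m=camera_model('top');im,d=read_camera('top');P=cloud(m,d,np.ones(d.shape,bool))
m=camera_model('scene');im,d=read_camera('scene');P=cloud(m,d,np.ones(d.shape,bool))
save('s4.png',cv2.resize(im[160:310,190:390],(800,600),interpolation=cv2.INTER_CUBIC))
rc=np.hypot(P[:,0]-.621,P[:,1]+.0735)
C=P[(rc<.037)&(rc>.024)&(P[:,2]>.07)&(P[:,2]<.135)&((P[:,0]-.622)*.7-(P[:,1]+.073)*.7>.01)];print(len(C),C[:,2].min(),np.percentile(C[:,2],[1,5]))
im,d,Q=cupfit();save('w4.png',im)
Hm=(abs(Q[:,1])<.02)&(Q[:,2]<-.08)&(Q[:,2]>-.115);H=Q[Hm];print(len(H),'handle top z',np.median(H[:,2])+monitor.get_obs()['tool_pos'][2])
q=H[:,:2]-H[:,:2].mean(0);v=np.linalg.svd(q,full_matrices=False)[2][0];print('yaw rel',np.degrees(np.arctan(v[1]/v[0])))
p=np.polyfit(H[:,0],H[:,2],1);print('slope',np.degrees(np.arctan(p[0])))
for t in('tumbler','tweezers','paddle','caliper','pencil','fritjar'):
    for c in('scene',):
        for r in regions_of(c,t)[:1]: print(t,r['p'],r['pixel'])
```

```text
t 23.2 pos [ 0.4722 -0.0386  0.2331] rot [ 60.31  89.98 137.31] jawhead 77.0 F [-0.2  0.1 -1.2] T [-0.02 -0.03  0.01] w 0.0872 q7 77.2
shift [ 0.0031 -0.0101 -0.0094] turn [ -0. 180.]
(array([ 0.00313384, -0.01013138, -0.00935076]), [np.float64(-0.0009762998383280319), np.float64(179.99902370016167)])
71 0.0926995716570509 [0.09303205 0.09428687]
2405 handle top z 0.13523014027955083
yaw rel -0.40443139638882986
slope 7.667099831079178
tumbler 0.84 [338.1, 232.6]
tweezers 0.27 [263.9, 201.3]
caliper 0.75 [145.6, 336.4]
pencil 0.52 [190.2, 297.7]
fritjar 0.86 [372.0, 155.1]
```

View pics/s4.png

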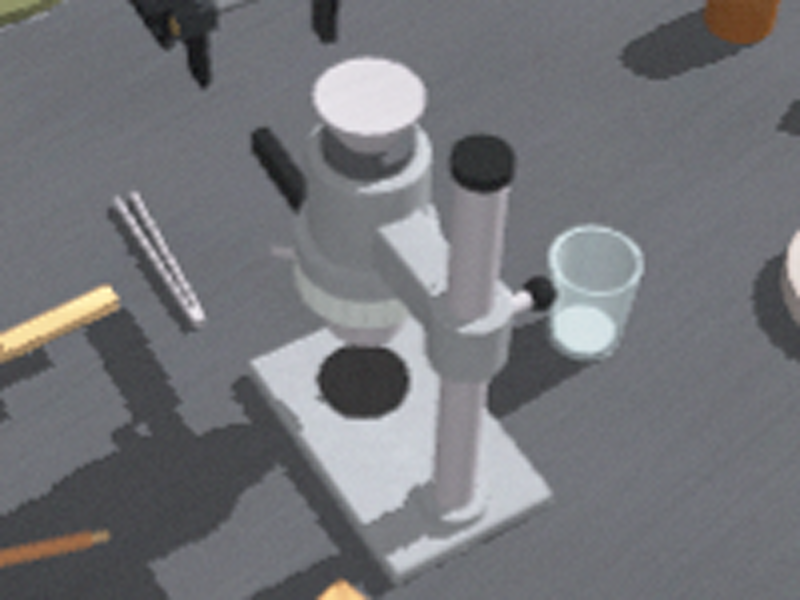

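Run:
```python
from h import *
im,d,Q=cupfit()
H=Q[(abs(Q[:,1])<.006)&(Q[:,2]<-.08)&(Q[:,2]>-.115)]
for a in np.arange(-.02,.1,.01):
    k=(H[:,0]>=a)&(H[:,0]<a+.01)
    if k.sum()>5: print(round(a,3),k.sum(),round(np.median(H[k,2]),4),round(np.median(H[k,1]),4))
print(monitor.get_obs()['time_s'])
```

```text
-0.02 114 -0.1024 0.0004
-0.01 195 -0.0981 -0.0004
0.0 178 -0.0981 0.0004
0.01 161 -0.0979 0.0004
0.02 159 -0.0979 -0.0005
0.03 154 -0.0979 -0.0001
0.04 143 -0.098 -0.0005
0.05 147 -0.0981 0.0003
0.06 143 -0.098 0.0003
0.07 16 -0.098 -0.001
0.08 18 -0.0817 -0.0001
0.09 137 -0.0817 -0.0005
23.7
```

The handle is level within 0.2 mm over 80 mm, its yaw is about −13° (about 2° from the mill's −11°), and the robot is clear. Handing in.

```bash
python3 -c "
from cell import env
print(env.sign_off())"
```

```text
the job is handed in; nothing more can be done
None
```

The cup is fitted and locked in the mill's outlet, released, and handed in after about 24 s of the 72 s allowed; the hand-in gives no verdict.

**What I did**
- I gripped the handle from above at 60 N and raised the cup under the narrow tab at about 38° yaw. I felt the spring plate, then pushed on to roughly 10–11 mm of lift with a downward reaction of about 5 N.
- I twisted clockwise to the end stop, felt at about −15° yaw (6 N sideways). I backed off 2°, lowered about 8 mm until the lugs carried the cup, then opened the gripper and withdrew.

**Last checks**
- **Angle:** the handle is within about 2° of the mill's front.
- **Upright:** the handle top is level to 0.2 mm over 80 mm.
- **Height:** the cup's underside is at about 93 mm. The drop from the twist height puts the lugs in the pockets, since on the ledges the cup would have stopped higher.
- **Centring:** before release the cup's axis, worked out from the tool pose, was within about 1 mm of my estimate of the outlet's axis.
- **Robot:** it touched nothing when I handed in.
- **Bystanders:** in the final scene view, the tumbler, caliper, pencil and jar were found within a few pixels of where they started.

**Disagreements and gaps**
- The task asks for 100–120 N at the grip, but the gripper is rated to 60 N. I used 60 N and the cup drooped less than 1°.
- The network gave a low-confidence tweezers position (p 0.27) that was off, and did not report the paddle. Both show in the last picture (the paddle only in part) and look undisturbed, but I did not measure them.
- One handle-slope fit read 7.7° because it took in points off the grip. The check along the grip alone replaced it.
- The lift needed puts the mouth 2–3 mm higher than the 0.1385 m I estimated from the cameras.

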